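Find the loose knob in the trick box

TASK

One of the four maple knobs in the floor of the dark wooden box has lost its clip, though it looks like the others: feel which one is loose and draw it out. Lower it into the largest of the three aluminium cups, letting go only when it is down inside, and leave the cup standing where it is. Leave the three fast knobs in place and do not disturb the other cups or the toys.

Things in the scene. Friction and masses are not known exactly. Their poses are not given: they have to be found in the camera images.
- box: Dark wooden trick box, open on top, opaque walls, fixed to the shelf. Outside 212 x 212 mm, 90 mm high, walls 6 mm. Its inner floor is raised: floor top 40 mm above the shelf, walls 50 mm above that. Origin: centre of the underside, at shelf height; x and y run along the sides. Four maple knobs stand in 21 mm square holes in the floor, at x = +/-44, y = +/-44 mm.
- floor (a point): Centre of the top of the box's inner floor, axes as the box. Three of the four knobs are clipped fast from beneath, out of sight: they rattle 1.5 mm sideways and lift 2 mm, then stop hard. The fourth is held by nothing and slides straight up out of its hole. All look exactly alike and any one may be the loose one: only tugging tells.
- knob_a: Turned maple knob in the box's far left (+x, +y) hole, loose or clipped. Round head 32 mm across, 36 mm tall, standing on the box floor; below it an 18 mm round stem with a neck runs 29 mm down through the floor: 65 mm long in all, 25 to 50 g. Origin: on its axis at the underside of the head (floor height, 40 mm above the shelf); z points up out of the head.
- knob_b: Turned maple knob in the box's far right (+x, -y) hole, loose or clipped. Round head 32 mm across, 36 mm tall, standing on the box floor; below it an 18 mm round stem with a neck runs 29 mm down through the floor: 65 mm long in all, 25 to 50 g. Origin: on its axis at the underside of the head (floor height, 40 mm above the shelf); z points up out of the head.
- knob_c: Turned maple knob in the box's near left (-x, +y) hole, loose or clipped. Round head 32 mm across, 36 mm tall, standing on the box floor; below it an 18 mm round stem with a neck runs 29 mm down through the floor: 65 mm long in all, 25 to 50 g. Origin: on its axis at the underside of the head (floor height, 40 mm above the shelf); z points up out of the head.
- knob_d: Turned maple knob in the box's near right (-x, -y) hole, loose or clipped. Round head 32 mm across, 36 mm tall, standing on the box floor; below it an 18 mm round stem with a neck runs 29 mm down through the floor: 65 mm long in all, 25 to 50 g. Origin: on its axis at the underside of the head (floor height, 40 mm above the shelf); z points up out of the head.
- cup_large: Plain aluminium cup, the largest of three nesting cups, the one to use; loose, upright, open on top. Outside diameter 100 mm at the rim and 92 mm at the foot, 70 mm high, wall 3 mm, bottom 4 mm. Origin: centre of the underside; z up. The three cups change places.
- cup_middle: Plain aluminium cup, the middle cup of the three, not to be used; loose, upright, open on top. Outside diameter 84 mm at the rim and 76 mm at the foot, 60 mm high, wall 3 mm, bottom 4 mm. Origin: centre of the underside; z up. The three cups change places.
- cup_small: Plain aluminium cup, the smallest cup of the three, not to be used; loose, upright, open on top. Outside diameter 68 mm at the rim and 60 mm at the foot, 50 mm high, wall 3 mm, bottom 4 mm. Origin: centre of the underside; z up. The three cups change places.
- owl: White ceramic owl figurine, 108 mm tall, 68 mm wide, loose; bystander. Origin: centre of the underside.
- skittle: Small maple skittle, 98 mm tall, 42 mm wide, loose; bystander. Origin: centre of the underside.
- car: Wooden toy car, 85 x 56 mm, 52 mm tall, loose; bystander. Origin: centre at shelf height under the car.
Mind the look-alikes: they are no part of the job. What is shaped like the knob_c but orange or red is not meant. What is shaped like the knob_b but red is not meant.

How it is judged (in metres and radians):
On the way, in this order (a step that is already met when the one before it is completed fails the run):
1. a knob has been drawn right out and is held above the box (((height (world z) of knob_a above 0.125 m and contact force between knob_a and the fingers above 0.3 N) or (height (world z) of knob_b above 0.125 m and contact force between knob_b and the fingers above 0.3 N) or (height (world z) of knob_c above 0.125 m and contact force between knob_c and the fingers above 0.3 N) or (height (world z) of knob_d above 0.125 m and contact force between knob_d and the fingers above 0.3 N))), for 0.1 s.
2. that knob, still held, is down inside the largest cup (underside of its head below the rim) (((horizontal distance between knob_a and cup_large below 0.045 m and z of knob_a in the frame of cup_large below 0.07 m and contact force between knob_a and the fingers above 0.3 N) or (horizontal distance between knob_b and cup_large below 0.045 m and z of knob_b in the frame of cup_large below 0.07 m and contact force between knob_b and the fingers above 0.3 N) or (horizontal distance between knob_c and cup_large below 0.045 m and z of knob_c in the frame of cup_large below 0.07 m and contact force between knob_c and the fingers above 0.3 N) or (horizontal distance between knob_d and cup_large below 0.045 m and z of knob_d in the frame of cup_large below 0.07 m and contact force between knob_d and the fingers above 0.3 N))), for 0.1 s.
At the end, for the whole second after the job is handed in: One knob rests in the largest cup (underside of its head within 45 mm of the cup axis and below the rim, touching the cup, still); the other three knobs are within 10 mm of their starts; that cup is upright within 0.15 rad, still, within 40 mm of its start (((horizontal distance between knob_a and cup_large below 0.045 m and z of knob_a in the frame of cup_large between 0.002 and 0.068 m and contact force between knob_a and cup_large above 0.03 N and linear speed of knob_a below 0.05 m/s and distance of each of knob_b, knob_c, knob_d from where it was at the start of the episode below 0.01 m) or (horizontal distance between knob_b and cup_large below 0.045 m and z of knob_b in the frame of cup_large between 0.002 and 0.068 m and contact force between knob_b and cup_large above 0.03 N and linear speed of knob_b below 0.05 m/s and distance of each of knob_a, knob_c, knob_d from where it was at the start of the episode below 0.01 m) or (horizontal distance between knob_c and cup_large below 0.045 m and z of knob_c in the frame of cup_large between 0.002 and 0.068 m and contact force between knob_c and cup_large above 0.03 N and linear speed of knob_c below 0.05 m/s and distance of each of knob_a, knob_b, knob_d from where it was at the start of the episode below 0.01 m) or (horizontal distance between knob_d and cup_large below 0.045 m and z of knob_d in the frame of cup_large between 0.002 and 0.068 m and contact force between knob_d and cup_large above 0.03 N and linear speed of knob_d below 0.05 m/s and distance of each of knob_a, knob_b, knob_c from where it was at the start of the episode below 0.01 m)) and angle between cup_large's own z axis and vertical below 0.15 rad and distance of cup_large from where it was at the start of the episode below 0.04 m and linear speed of cup_large below 0.03 m/s).
It fails at once if another cup, the owl, the skittle or the car is shifted by more than 40 mm or tipped (distance of any of cup_middle, cup_small, owl, skittle, car from where it was at the start of the episode above 0.04 m or angle between any of cup_middle, cup_small, owl, skittle, car's own z axis and vertical above 0.4 rad).
It fails at once if the largest cup is tipped over (angle between cup_large's own z axis and vertical above 0.6 rad).
It also fails if it takes over 61 s, if anything falls off the work surface, if the arm or the gripper's body presses on something with over 40 N, if the wrist force passes 120 N, or if a joint passes its speed limit or range.

ROBOT

A 6-joint arm with a two-finger parallel gripper is mounted at the origin on the work surface. World frame = base frame: x ahead of the robot, y to its left, z up, the work surface at z = 0. Lengths are in mm, angles in degrees, forces in N, time in s.
With the tool pointing down it reaches from about 350 to 850 mm from the base axis. Payload 8.1 kg.
Tool frame: the origin (TCP) lies at the very end of the fingers, on their centre line; the grasp point (between the pads) lies r.tcp_to_grasp behind it (r.tcp_to_grasp is the distance from the TCP to the grasp point, in mm); z points along the fingers, y is the line along which they close (so a half turn about z gives the same grasp; the last joint's range is limited). The gripper opens to 85 mm and grips with 20 to 120 N. Pads are 22 mm wide; open, the fingers measure 114 mm over their backs; the gripper's body (76 mm by 85 mm) begins 54 mm behind the grasp point. The pads swing forward as they close: fully open they stand 13 mm farther back than shut.
Start: joints at [-75.195, 7.471, 85.268, -0, 87.261, -4.893], TCP at [202.26, -564.886, 207.992] pointing down, gripper open.
Joint ranges: [-169.43, 169.43], [-51.17, 129.36], [1.28, 143.12], [-76.62, 256.62], [0, 156.53], [-152.29, 152.29]. Speed limits (degrees/s): [136.94, 136.94, 159.86, 180, 180, 180].

INTERFACE

Orientations are given as [roll, pitch, yaw] about the fixed x, y, z axes, in that order (R = Rz(yaw) Ry(pitch) Rx(roll)).
In Python, from bench import r gives the robot as it stands.
- The arm moves only by the shell command python3 -m handwheel 'ROWS' [OPENING] [FORCE]. ROWS is JSON, a list of rows, each a list of 4 numbers: the shift along the tool's x, y, z in m, then the turn about the tool's z in degrees. A call has 1 to 10 rows; each row shifts and turns the commanded pose from where the row before left it, along the tool's axes as they then stand; what a row does not reach is not made up. A row lasts 1/10 s, in which the tool goes at most 50 mm and 8.59 degrees, less where a joint would pass 70% of its speed; a pose out of reach is approached as far as the arm can. A call is refused whole if a number of a shift passes 0.05 or a number of a turn 8.59, either way. A call with a gripper value outside its range is refused whole. OPENING is the finger opening in m, from 0 to 0.0854, set as the call begins (- or left out, the last holds). The fingers move at their own pace and stop on an object; FORCE is the grip in N (left out, the last holds). Time passes only in rows, so rows that do not move let the fingers close. It gives the time, the measured TCP pose, the force, the opening and the grip force at its end, in the units of the state.
- r.sense(): the state, without advancing time (a new reading comes with each control period).
- r.snapshot(name): name is "side" or "top"; returns the picture (480x640x3 uint8, red, green, blue); there is no depth.
- r.camera_params(name): a dict with "fx", "fy", "cx", "cy" (pixels), "R" (3x3) and "t" (3): a world point X has camera coordinates R X + t. Camera axes: x right, y down, z forward; pixel columns grow to the right and rows downward; lengths in mm; the calibration is good to about 2 mm. A picture is of the moment at which its call begins. camera_params takes no time and is no camera call.
- r.hand_in(): hands the job in; it is judged then, once.
The state is a dict: "time": time; "joint_pos": joint angles; "qd": joint speeds; "joint_efforts": joint torques, N m; "tool_pos": TCP position; "tcp_rot": TCP orientation; "ft_force": force on the tool from outside, world axes, zero at the start; "wrist_torque": the same for the moment, N m; "finger_gap": finger opening in mm; "grip_force": force on a finger pad.
Only numpy, scipy, OpenCV 4.12 (cv2) and the standard library are available. Lean on these libraries where they do the work, as an engineer would, in place of code of your own. Each camera call takes 0.05 s, during which the arm holds its last target. There are 200 camera calls.

## Working session

There is one attempt and no reset: what is moved stays moved. The work goes in short steps, Python scripts to look and compute and a shell command to move; the robot and the scene stay as the last step left them, time stands still between calls to the robot, and variables do not carry over. Pictures are saved under pics/ and viewed, at most 10 in all, crops included, and the job is handed in when it is done.

```bash
mkdir -p pics
python3 - <<'E'
from bench import r
import cv2
for n in ("top","side"):
    cv2.imwrite(f"pics/{n}0.png",r.snapshot(n)[:,:,::-1])
    print(n,r.camera_params(n))
s=r.sense();print(s["time"],s["tool_pos"],s["tcp_rot"],s["finger_gap"],s["ft_force"],r.tcp_to_grasp)
E
```

```text
top {'fx': 489.6359771338246, 'fy': 489.6359771338246, 'cx': 320.2171394712408, 'cy': 243.16933606105616, 'R': array([[ 0.02880713, -0.99944575,  0.01668334],
       [-0.99733209, -0.02985814, -0.06661219],
       [ 0.06707341, -0.01471992, -0.99763946]]), 't': array([ -18.8180914 ,  533.41878281, 1023.07029579])}
side {'fx': 469.456411663378, 'fy': 469.456411663378, 'cx': 315.6046199239587, 'cy': 239.8266353891109, 'R': array([[-0.99503302, -0.09897988, -0.0105959 ],
       [-0.06596197,  0.73531472, -0.67450818],
       [ 0.07455406, -0.67045898, -0.73819133]]), 't': array([510.19520541,  60.91939656, 951.81077481])}
0.1 [ 202.12481386 -564.35940727  207.05093189] [-1.79904138e+02 -8.18599103e-03  1.96979178e+01] 85.38409552791916 [ 0.29805224  0.79162209 -0.24404627] 18.700000000000003
```

View pics/top0.png

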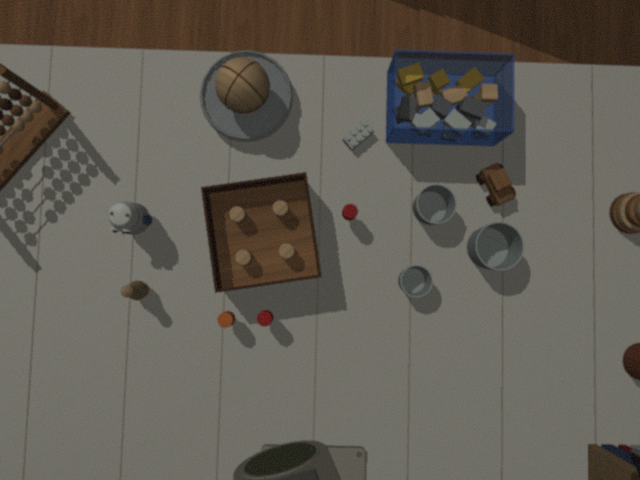

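View pics/side0.png

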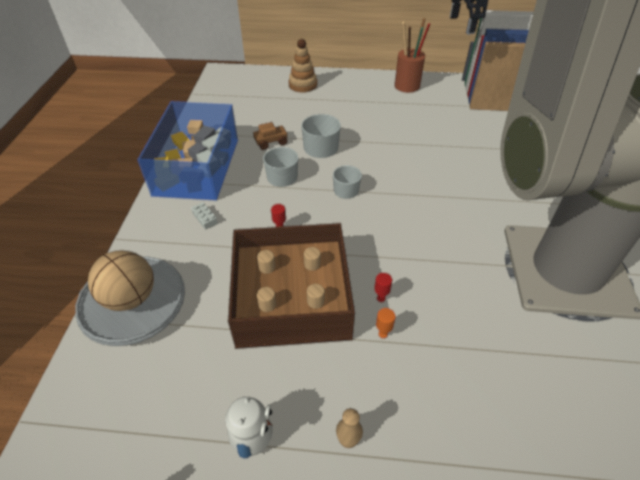

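Top view: box centred at about (261,232), knob tops at (237,214), (281,208), (244,258) and (287,251). The large cup is at (497,246), the middle at (436,204) and the small at (415,281). The side view agrees. Next I refine these on enlarged crops.

```bash
cat > h.py <<'E'
import numpy as np, cv2
from bench import r
def proj(n,X):
    p=r.camera_params(n); c=np.atleast_2d(X)@p["R"].T+p["t"]
    return np.c_[p["fx"]*c[:,0]/c[:,2]+p["cx"],p["fy"]*c[:,1]/c[:,2]+p["cy"]]
def ray(n,uv,z):
    p=r.camera_params(n); d=p["R"].T@[(uv[0]-p["cx"])/p["fx"],(uv[1]-p["cy"])/p["fy"],1]
    o=-p["R"].T@p["t"]; return o+d*(z-o[2])/d[2]
E
python3 - <<'E'
from h import *
from scipy.optimize import least_squares
C=[(203,187),(306,175),(320,277),(216,291)]; K=[(237,214),(281,208),(244,258),(287,251)]
Kl=np.array([(44,44,76),(44,-44,76),(-44,44,76),(-44,-44,76)],float)
Cl=np.array([(106,106,90),(106,-106,90),(-106,-106,90),(-106,106,90)],float)
def W(q,L):
    c,s=np.cos(q[2]),np.sin(q[2]); return L@np.array([[c,s,0],[-s,c,0],[0,0,1]])+[q[0],q[1],0]
f=lambda q:(proj("top",np.r_[W(q,Cl),W(q,Kl)])-np.array(C+K)).ravel()
o=least_squares(f,[520,100,0]);q=o.x
print("box",q[:2],np.degrees(q[2]),"res",o.fun.round(1)); print(W(q,Kl).round(1))
cups={"L":((497,244),70,50),"M":((435,203),60,42),"S":((416,280),50,34)}
T=cv2.imread("pics/top0.png");S=cv2.imread("pics/side0.png");k=4
def draw(im,n,X,x0,y0,col): cv2.polylines(im,[np.int32(((proj(n,X)-[x0,y0]+.5)*k))],True,col,1)
a=np.linspace(0,2*np.pi,60)
A=cv2.resize(T[165:315,395:535],None,fx=k,fy=k,interpolation=2); B=cv2.resize(T[165:300,195:330],None,fx=k,fy=k,interpolation=2)
D=cv2.resize(S[105:205,245:385],None,fx=k,fy=k,interpolation=2);E=cv2.resize(S[220:350,220:360],None,fx=k,fy=k,interpolation=2)
for nm,(uv,z,R) in cups.items():
    c=ray("top",uv,z);print(nm,c.round(1)); X=c+np.c_[R*np.cos(a),R*np.sin(a),0*a]
    draw(A,"top",X,395,165,(0,255,0)); draw(D,"side",X,245,105,(0,255,0))
for c in W(q,Kl):
    X=c+np.c_[13*np.cos(a),13*np.sin(a),0*a]; draw(B,"top",X,195,165,(0,255,0)); draw(E,"side",X,220,220,(0,255,0))
draw(B,"top",W(q,Cl),195,165,(0,255,0));draw(E,"side",W(q,Cl),220,220,(0,255,0))
def st(P,Q):
    h=max(P.shape[0],Q.shape[0]);f=lambda I:np.pad(I,((0,h-I.shape[0]),(0,0),(0,0)));return np.hstack([f(P),f(Q)])
for n,P in (("c1",st(A,D)),("c2",st(B,E))): cv2.imwrite(f"pics/{n}.png",cv2.resize(cv2.convertScaleAbs(P,alpha=1.5),None,fx=.7,fy=.7))
E
```

```text
box [547.40846484 114.72714679] 9.41329365764748 res [-1.4 -0.5  1.4 -2.4  1.8  1.1 -1.4  1.7  0.6 -0.   0.1  0.2 -0.9 -0.6
 -0.2  0.5]
[[583.6 165.3  76. ]
 [598.   78.5  76. ]
 [496.8 150.9  76. ]
 [511.2  64.1  76. ]]
L [ 539.3 -361.5   70. ]
M [ 620.9 -236.4   60. ]
S [ 461.6 -201.8   50. ]
```

View pics/c1.png

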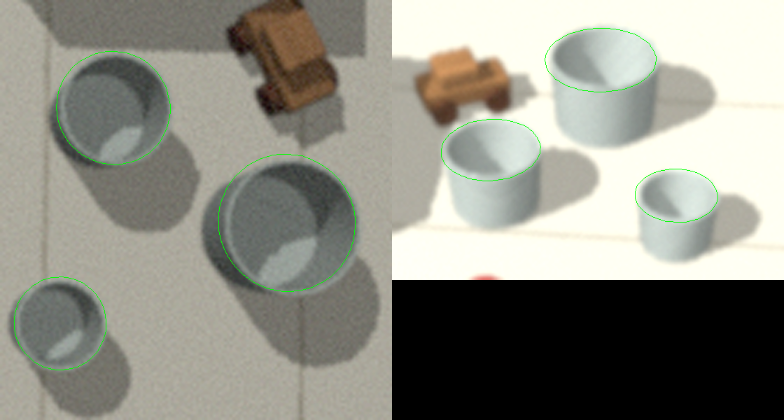

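View pics/c2.png

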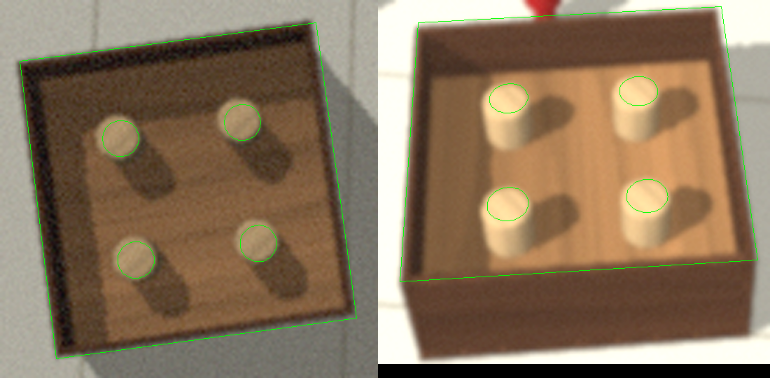

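Overlays fit to about 2 mm in both views. The cup rim is up to 2 mm further right, so I take (538,-363), and the knobs fall on their predicted places. I start by turning to the box yaw and heading for knob_d.

```bash
cat >> h.py <<'E'
def go(x,y,z):
    from scipy.spatial.transform import Rotation as Ro
    s=r.sense(); R=Ro.from_euler("xyz",s["tcp_rot"],degrees=True).as_matrix()
    d=R.T@(np.array([x,y,z])-s["tool_pos"])
    print("t",round(s["time"],2),"pos",np.round(s["tool_pos"],1),"yaw",round(s["tcp_rot"][2],1),"F",np.round(s["ft_force"],1),"gap",round(s["finger_gap"],1),"shift mm",d.round(1),"norm",np.linalg.norm(d).round())
E
python3 -m handwheel '[[0,0,0,5.15],[0,0,0,5.15],[0.027,-0.038,0,0],[0.027,-0.038,0,0],[0.027,-0.038,0,0],[0.027,-0.038,0,0],[0.027,-0.038,0,0],[0.027,-0.038,0,0],[0.027,-0.038,0,0],[0.027,-0.038,0,0]]' 0.05 30
python3 -c "
from h import *; go(511,64,120)"
```

```text
time: 1.1
tool_pos: [365.9, -227.8, 207.7]
tcp_rot: [-180.0, 0.0, 9.4]
ft_force: [1.2, -0.8, 0.6]
finger_gap: 50.3
grip_force: 0.0
t 1.1 pos [ 365.9 -227.8  207.7] yaw 9.4 F [ 1.2 -0.8  0.6] gap 50.3 shift mm [ 190.7 -264.3   87.7] norm 337.0
```

```bash
python3 -m handwheel '[[0.027,-0.038,0,0],[0.027,-0.038,0,0],[0.027,-0.038,0,0],[0.027,-0.038,0,0],[0.027,-0.038,0,0],[0.027,-0.037,0.01,0],[0.0287,-0.0373,0.018,0],[0,0,0.03,0],[0,0,0.03,0],[0,0,0,0]]'
python3 - <<'E'
from h import *
go(511,64,45)
im=np.hstack([cv2.resize(r.snapshot(n)[y:y+130,x:x+130],None,fx=3,fy=3) for n,x,y in(("top",195,165),("side",225,220))])
cv2.imwrite("pics/d.png",cv2.convertScaleAbs(im[:,:,::-1],alpha=1.4))
E
```

```text
time: 2.1
tool_pos: [506.6, 62.3, 114.8]
tcp_rot: [-179.9, 0.5, 9.5]
ft_force: [-0.8, -0.7, -0.4]
finger_gap: 50.0
grip_force: 0.0
t 2.1 pos [506.6  62.3 114.8] yaw 9.5 F [-0.8 -0.7 -0.4] gap 50.0 shift mm [ 5.3 -0.9 69.8] norm 70.0
```

View pics/d.png

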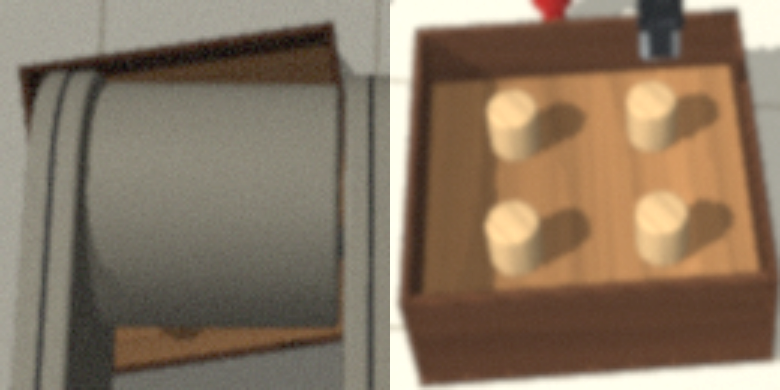

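The side view shows the fingers above and behind knob_d (top right, around pixel (652,110) in the picture), as expected. Next: descend, close and tug up 8 mm.

```bash
python3 -m handwheel '[[0.0053,-0.001,0,0],[0,0,0.03,0],[0,0,0.025,0],[0,0,0.014,0],[0,0,0,0]]'
python3 -c "
from h import *; go(511,64,45)"
python3 -m handwheel '[[0,0,0,0],[0,0,0,0],[0,0,0,0],[0,0,0,0],[0,0,0,0],[0,0,0,0],[0,0,0,0]]' 0.02 30
python3 -m handwheel '[[0,0,-0.003,0],[0,0,-0.003,0],[0,0,-0.002,0],[0,0,0,0]]'
```

```text
time: 2.7
tool_pos: [514.9, 63.5, 50.3]
tcp_rot: [-180.0, 0.1, 9.4]
ft_force: [0.5, 0.5, -0.2]
finger_gap: 49.9
grip_force: 0.0
t 2.7 pos [514.9  63.5  50.3] yaw 9.4 F [ 0.5  0.5 -0.2] gap 49.9 shift mm [-3.8 -1.1  5.3] norm 7.0
time: 3.4
tool_pos: [517.0, 63.8, 52.8]
tcp_rot: [180.0, -0.2, 9.4]
ft_force: [0.1, -0.5, 6.9]
finger_gap: 20.2
grip_force: 3.3
time: 3.8
tool_pos: [515.8, 63.7, 59.5]
tcp_rot: [180.0, -0.0, 9.4]
ft_force: [0.3, -0.5, -0.4]
finger_gap: 20.1
grip_force: 0.0
```

Run:
```python
from h import *
go(511,64,45)
im=np.hstack([cv2.resize(r.snapshot(n)[y:y+130,x:x+130],None,fx=3,fy=3) for n,x,y in(("top",195,165),("side",225,200))])
cv2.imwrite("pics/d2.png",cv2.convertScaleAbs(im[:,:,::-1],alpha=1.4))
print(proj("side",[[511,64,76],[516,64,58],[511,64,40]])-[225,200])
```

```text
t 3.8 pos [515.8  63.7  59.5] yaw 9.4 F [ 0.3 -0.5 -0.4] gap 20.1 shift mm [-4.7 -1.  14.5] norm 15.0
[[87.75558358 51.95190701]
 [85.31552833 57.89877272]
 [88.03329055 64.02558848]]
```

View pics/d2.png

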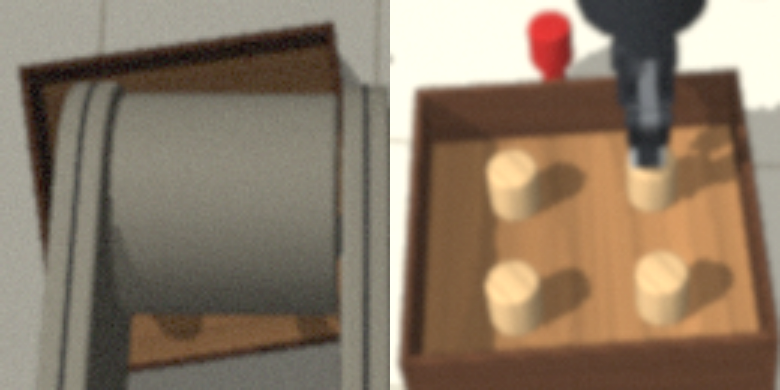

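The fingertips (crop pixel (648,165)) sit at the top of the knob_d head and slipped off it. I reopen, settle, centre, then descend in steps, feeling for the floor.

```bash
python3 -m handwheel '[[-0.0047,-0.001,0,0],[0,0,0,0],[0,0,0,0],[0,0,0.005,0],[0,0,0.004,0],[0,0,0.003,0],[0,0,0,0],[0,0,0,0]]' 0.05 30
python3 - <<'E'
from h import *
go(511,64,45)
im=r.snapshot("side")[200:300,260:390]
k=6;im=cv2.convertScaleAbs(cv2.resize(im,None,fx=k,fy=k,interpolation=2)[:,:,::-1],alpha=1.4)
s=r.sense();p=s["tool_pos"];ty=np.array([.163,-.987,0])
for P,c in ((p,(0,0,255)),(p+32*ty,(0,255,0)),(p-32*ty,(0,255,0)),(p+[0,0,18.7],(255,0,0)),([511,64,76],(255,0,255))):
    cv2.circle(im,tuple(np.int32((proj("side",P)[0]-[260,200]+.5)*k)),4,c,-1)
cv2.imwrite("pics/d3.png",im)
E
```

```text
time: 4.7
tool_pos: [510.7, 63.9, 46.9]
tcp_rot: [-180.0, 0.0, 9.4]
ft_force: [0.1, 0.4, -0.2]
finger_gap: 50.0
grip_force: 0.0
t 4.7 pos [510.7  63.9  46.9] yaw 9.4 F [ 0.1  0.4 -0.2] gap 50.0 shift mm [ 0.4 -0.   1.9] norm 2.0
```

View pics/d3.png

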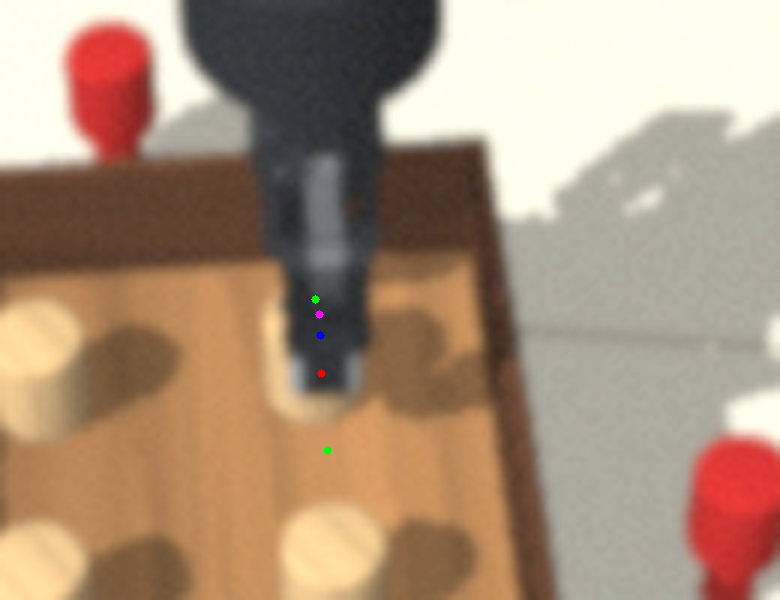

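```bash
python3 -m handwheel '[[0.002,0,0.003,0],[0,0,0.003,0],[0,0,0,0]]' 0.05
python3 -m handwheel '[[0,0,0,0],[0,0,0,0],[0,0,0,0]]' 0.025 30
python3 -m handwheel '[[0,0,0,0],[0,0,0,0],[0,0,0,0]]'
```

```text
time: 5.05
tool_pos: [512.4, 64.3, 40.6]
tcp_rot: [-180.0, 0.0, 9.4]
ft_force: [0.4, -0.3, -0.7]
finger_gap: 49.8
grip_force: 0.0
time: 5.35
tool_pos: [512.9, 64.3, 41.2]
tcp_rot: [180.0, -0.0, 9.4]
ft_force: [1.0, -0.1, 0.2]
finger_gap: 30.5
grip_force: 29.7
time: 5.65
tool_pos: [512.9, 64.3, 41.2]
tcp_rot: [-180.0, -0.0, 9.4]
ft_force: [-0.7, -0.2, 1.0]
finger_gap: 30.3
grip_force: 29.7
```

Gripped (gap 30 mm, 30 N). Tug.

```bash
python3 -m handwheel '[[0,0,-0.002,0],[0,0,-0.002,0],[0,0,-0.002,0],[0,0,0,0],[0,0,0,0]]'
```

```text
time: 6.15
tool_pos: [509.9, 63.9, 43.7]
tcp_rot: [-180.0, 0.3, 9.4]
ft_force: [4.2, -0.5, -24.1]
finger_gap: 30.3
grip_force: 33.2
```

knob_d stops hard after 2.5 mm with −24 N, so it is clipped. Next is knob_c, at tool −y 88 mm.

```bash
python3 -m handwheel '[[0,0,0.006,0],[0,0,0,0]]'
python3 -m handwheel '[[0,0,0,0],[0,0,0,0],[0,0,0,0],[0,0,-0.02,0],[0,0,-0.03,0],[0,-0.044,0,0],[0,-0.044,0,0],[0,0,0,0],[0,0,0,0]]' 0.05
python3 -c "
from h import *; go(499,151,41)"
python3 -m handwheel '[[0,0,0.02,0],[0,0,0.02,0],[0,0,0.01,0],[0,0,0,0],[0,0,0,0]]'
python3 -m handwheel '[[0,0,0,0],[0,0,0,0],[0,0,0,0],[0,0,0,0],[0,0,0,0]]' 0.025 30
python3 -m handwheel '[[0,0,-0.002,0],[0,0,-0.002,0],[0,0,-0.002,0],[0,0,0,0],[0,0,0,0]]'
```

```text
time: 6.35
tool_pos: [513.6, 64.4, 42.0]
tcp_rot: [180.0, -0.1, 9.4]
ft_force: [0.1, -1.0, -0.2]
finger_gap: 30.1
grip_force: 35.4
time: 7.25
tool_pos: [498.2, 151.8, 91.2]
tcp_rot: [180.0, -0.0, 9.5]
ft_force: [0.1, -1.1, 0.5]
finger_gap: 50.3
grip_force: 0.0
t 7.25 pos [498.2 151.8  91.2] yaw 9.5 F [ 0.1 -1.1  0.5] gap 50.3 shift mm [ 0.6  0.9 50.3] norm 50.0
time: 7.75
tool_pos: [498.7, 150.5, 41.5]
tcp_rot: [180.0, 0.0, 9.3]
ft_force: [0.3, 0.0, 0.1]
finger_gap: 49.7
grip_force: 0.0
time: 8.25
tool_pos: [499.5, 151.1, 42.5]
tcp_rot: [180.0, -0.1, 9.4]
ft_force: [-0.6, -2.4, 6.2]
finger_gap: 30.3
grip_force: 29.7
time: 8.75
tool_pos: [496.6, 150.8, 45.0]
tcp_rot: [180.0, 0.2, 9.4]
ft_force: [2.4, 0.3, -23.7]
finger_gap: 30.1
grip_force: 31.9
```

knob_c is clipped too. Next is knob_a, at tool +x 88 mm.

```bash
python3 -m handwheel '[[0,0,0.006,0],[0,0,0,0]]'
python3 -m handwheel '[[0,0,0,0],[0,0,0,0],[0,0,0,0],[0,0,-0.02,0],[0,0,-0.03,0],[0.044,0,0,0],[0.044,0,0,0],[0,0,0,0],[0,0,0,0]]' 0.05
python3 -c "
from h import *; go(585,165,41)"
python3 -m handwheel '[[0,0,0.02,0],[0,0,0.02,0],[0,0,0.01,0],[0,0,0,0],[0,0,0,0]]'
python3 -m handwheel '[[0,0,0,0],[0,0,0,0],[0,0,0,0],[0,0,0,0],[0,0,0,0]]' 0.025 30
python3 -m handwheel '[[0,0,-0.002,0],[0,0,-0.002,0],[0,0,-0.002,0],[0,0,0,0],[0,0,0,0]]'
```

```text
time: 8.95
tool_pos: [500.3, 151.5, 43.1]
tcp_rot: [-180.0, -0.2, 9.4]
ft_force: [-0.2, 0.1, -0.6]
finger_gap: 30.0
grip_force: 33.9
time: 9.85
tool_pos: [585.2, 165.3, 90.0]
tcp_rot: [180.0, 0.1, 9.4]
ft_force: [-0.2, -0.5, -0.3]
finger_gap: 50.0
grip_force: 0.0
t 9.85 pos [585.2 165.3  90. ] yaw 9.4 F [-0.2 -0.5 -0.3] gap 50.0 shift mm [-0.1  0.3 49. ] norm 49.0
time: 10.35
tool_pos: [585.1, 165.5, 42.0]
tcp_rot: [-180.0, -0.0, 9.4]
ft_force: [1.0, -0.3, 0.2]
finger_gap: 49.9
grip_force: 0.0
time: 10.85
tool_pos: [586.4, 165.8, 42.9]
tcp_rot: [-180.0, -0.1, 9.4]
ft_force: [-1.7, -0.4, 6.1]
finger_gap: 30.4
grip_force: 29.6
time: 11.35
tool_pos: [583.7, 165.2, 45.1]
tcp_rot: [180.0, 0.2, 9.4]
ft_force: [1.1, 1.0, -16.5]
finger_gap: 30.3
grip_force: 31.4
```

knob_a is clipped as well (−16.5 N, rose 2 mm), which leaves knob_b at tool +y 88 mm.

```bash
python3 -m handwheel '[[0,0,0.006,0],[0,0,0,0]]'
python3 -m handwheel '[[0,0,0,0],[0,0,0,0],[0,0,0,0],[0,0,-0.02,0],[0,0,-0.03,0],[0,0.044,0,0],[0,0.044,0,0],[0,0,0,0],[0,0,0,0]]' 0.05
python3 -c "
from h import *; go(599.5,78.5,41)"
python3 -m handwheel '[[0,0,0.02,0],[0,0,0.02,0],[0,0,0.01,0],[0,0,0,0],[0,0,0,0]]'
python3 -m handwheel '[[0,0,0,0],[0,0,0,0],[0,0,0,0],[0,0,0,0],[0,0,0,0]]' 0.025 30
python3 -m handwheel '[[0,0,-0.002,0],[0,0,-0.002,0],[0,0,-0.002,0],[0,0,0,0],[0,0,0,0]]'
```

```text
time: 11.55
tool_pos: [586.4, 166.3, 42.5]
tcp_rot: [-179.9, -0.2, 9.4]
ft_force: [-0.2, 2.9, -2.0]
finger_gap: 30.5
grip_force: 33.7
time: 12.45
tool_pos: [599.9, 77.5, 91.4]
tcp_rot: [-180.0, -0.0, 9.3]
ft_force: [-0.2, 0.8, 0.2]
finger_gap: 50.0
grip_force: 0.0
t 12.45 pos [599.9  77.5  91.4] yaw 9.3 F [-0.2  0.8  0.2] gap 50.0 shift mm [-0.2 -1.  50.4] norm 50.0
time: 12.95
tool_pos: [599.7, 79.3, 41.5]
tcp_rot: [-180.0, -0.0, 9.4]
ft_force: [0.3, -0.2, 0.9]
finger_gap: 50.5
grip_force: 0.0
time: 13.45
tool_pos: [600.7, 79.0, 42.7]
tcp_rot: [-180.0, -0.1, 9.4]
ft_force: [-0.5, 2.4, 6.3]
finger_gap: 30.7
grip_force: 29.8
time: 13.95
tool_pos: [599.5, 78.7, 47.2]
tcp_rot: [-180.0, 0.0, 9.4]
ft_force: [0.5, 2.2, 1.0]
finger_gap: 30.4
grip_force: 29.8
```

It moved freely, so knob_b is the loose one. Draw it out to TCP z ≈ 180.

```bash
python3 -m handwheel '[[0,0,-0.01,0],[0,0,-0.02,0],[0,0,-0.02,0],[0,0,-0.02,0],[0,0,-0.02,0],[0,0,-0.02,0],[0,0,-0.015,0],[0,0,-0.008,0],[0,0,0,0],[0,0,0,0]]'
python3 - <<'E'
from h import *
go(538,-363,180)
cv2.imwrite("pics/lift.png",cv2.convertScaleAbs(cv2.resize(r.snapshot("side")[110:340,200:400],None,fx=2.5,fy=2.5)[:,:,::-1],alpha=1.3))
E
```

```text
time: 14.95
tool_pos: [599.2, 78.6, 179.3]
tcp_rot: [-180.0, 0.1, 9.4]
ft_force: [0.8, 0.6, -0.8]
finger_gap: 30.0
grip_force: 37.0
t 14.95 pos [599.2  78.6 179.3] yaw 9.4 F [ 0.8  0.6 -0.8] gap 30.0 shift mm [-132.5  425.6   -0.5] norm 446.0
```

View pics/lift.png

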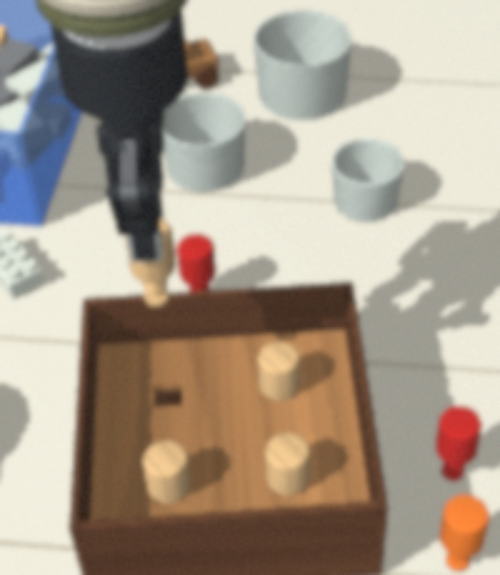

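knob_b hangs upright in the fingers (150,265) and its hole (167,397) is empty. Now carry it to the large cup.

```bash
python3 -m handwheel '[[-0.006,0.018,0,0],[-0.01,0.03,0,0],[-0.011,0.036,0,0],[-0.011,0.036,0,0],[-0.011,0.036,0,0],[-0.011,0.036,0,0],[-0.011,0.036,0,0],[-0.011,0.036,0,0],[-0.011,0.036,0,0],[-0.011,0.036,0,0]]'
python3 -m handwheel '[[-0.011,0.036,0,0],[-0.01,0.03,0,0],[-0.0075,0.0236,0,0],[0,0,0,0],[0,0,0,0]]'
python3 -c "
from h import *; go(539,-363,80)"
```

```text
time: 16.0
tool_pos: [550.8, -270.9, 178.6]
tcp_rot: [-179.9, 0.1, 9.4]
ft_force: [1.3, 0.0, -0.6]
finger_gap: 29.9
grip_force: 37.0
time: 16.5
tool_pos: [537.6, -362.7, 178.6]
tcp_rot: [-179.9, 0.1, 9.3]
ft_force: [-0.3, -0.3, -1.7]
finger_gap: 29.9
grip_force: 37.0
t 16.5 pos [ 537.6 -362.7  178.6] yaw 9.3 F [-0.3 -0.3 -1.7] gap 29.9 shift mm [ 1.4  0.7 98.6] norm 99.0
```

```bash
python3 -m handwheel '[[0.0014,0.0007,0.02,0],[0,0,0.03,0],[0,0,0.03,0],[0,0,0.02,0],[0,0,0.015,0],[0,0,0.012,0],[0,0,0.008,0],[0,0,0,0],[0,0,0,0]]'
python3 -m handwheel '[[0,0,0.003,0],[0,0,0.003,0],[0,0,0.002,0],[0,0,0,0],[0,0,0,0]]'
```

```text
time: 17.4
tool_pos: [540.4, -363.6, 46.0]
tcp_rot: [180.0, -0.0, 9.4]
ft_force: [0.9, -1.0, -1.1]
finger_gap: 29.9
grip_force: 37.0
time: 17.9
tool_pos: [539.8, -363.3, 37.1]
tcp_rot: [-180.0, 0.0, 9.4]
ft_force: [-0.0, 0.2, -0.7]
finger_gap: 29.8
grip_force: 37.0
```

```bash
python3 -m handwheel '[[0,0,0.002,0],[0,0,0.002,0],[0,0,0,0],[0,0,0,0]]'
python3 -c "
from h import *
cv2.imwrite('pics/in.png',cv2.convertScaleAbs(cv2.resize(r.snapshot('side')[80:240,230:400],None,fx=3,fy=3)[:,:,::-1],alpha=1.3))"
```

```text
time: 18.3
tool_pos: [541.7, -363.9, 36.4]
tcp_rot: [179.9, -0.2, 9.4]
ft_force: [-2.5, 5.0, 15.1]
finger_gap: 30.2
grip_force: 38.6
```

View pics/in.png

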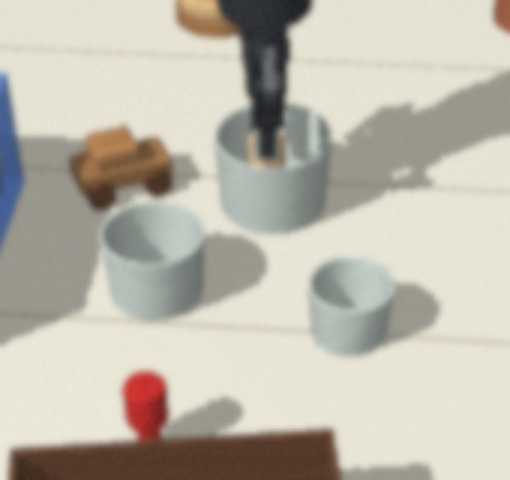

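The knob is down in the large cup (268,150), standing on its bottom (15 N), and the cup has not moved. Ease up 2 mm, let go, and rise.

```bash
python3 -m handwheel '[[0,0,-0.002,0],[0,0,0,0]]'
python3 -m handwheel '[[0,0,0,0],[0,0,0,0],[0,0,0,0],[0,0,0,0]]' 0.042
python3 -m handwheel '[[0,0,-0.005,0],[0,0,-0.015,0],[0,0,-0.02,0],[0,0,-0.02,0],[0,0,-0.03,0],[0,0,-0.03,0],[0,0,-0.03,0],[-0.03,0,0,0],[-0.04,0,0,0],[-0.04,0,0,0]]'
python3 -m handwheel '[[-0.04,0,0,0],[0,0,0,0],[0,0,0,0],[0,0,0,0],[0,0,0,0],[0,0,0,0]]'
python3 -c "
from h import *
im=np.hstack([cv2.resize(r.snapshot(n)[y:y+130,x:x+130],None,fx=3,fy=3) for n,x,y in(('top',395,180),('side',240,100))])
cv2.imwrite('pics/end.png',cv2.convertScaleAbs(im[:,:,::-1],alpha=1.4))"
```

```text
time: 18.55
tool_pos: [540.7, -363.8, 36.5]
tcp_rot: [179.9, -0.1, 9.4]
ft_force: [-0.5, 1.8, 8.2]
finger_gap: 29.4
grip_force: 37.8
time: 18.95
tool_pos: [539.6, -363.2, 34.6]
tcp_rot: [-180.0, 0.0, 9.4]
ft_force: [0.9, -0.5, 0.4]
finger_gap: 42.1
grip_force: 0.0
time: 19.95
tool_pos: [430.8, -381.6, 187.0]
tcp_rot: [179.9, -0.1, 9.5]
ft_force: [-0.2, -2.3, -0.2]
finger_gap: 42.3
grip_force: 0.0
time: 20.55
tool_pos: [392.7, -387.6, 185.2]
tcp_rot: [-180.0, -0.0, 9.5]
ft_force: [0.4, 0.4, -0.4]
finger_gap: 42.2
grip_force: 0.0
```

View pics/end.png

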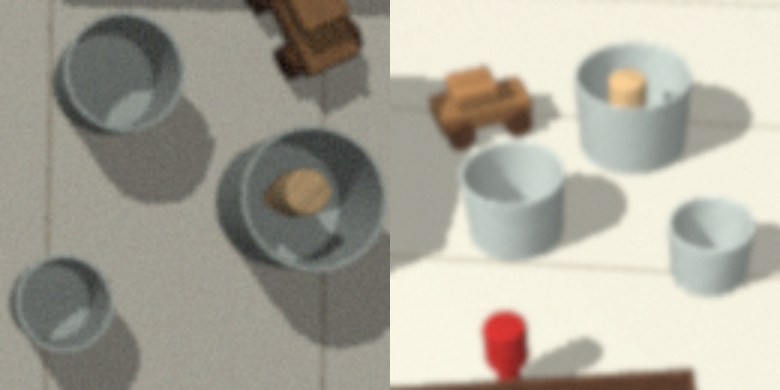

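The knob stands upright in the large cup (298,192), near its axis, and nothing else has moved. Handing in.

```bash
python3 -c "
from bench import r; print(r.hand_in())"
```

```text
the job is handed in; nothing more can be done
None
```

The loose knob was knob_b (far right): I drew it out, lowered it into the largest cup and let go with it standing on the bottom, then handed in at about 21 s; the hand-in gave no verdict.

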